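# Drop the gear onto its keyed shaft and fit the retaining ring

## Task

The yellow gear is sitting crosswise on top of the drive key of the gearmotor. Without lifting it off the shaft, turn it while pressing it down until it drops over the key fully home; then lay the blue wide-bore retaining ring over the nose of the shaft, flat on the gear's hub, and let go. Leave the red narrow-bore ring where it lies.

Things in the scene. Friction and masses are not known exactly. Their poses are not given: they have to be found in the camera images.
- drive_seat (a point): Upright shaft of the grey gearmotor (fixed; motor lies along +x, its parts below z = 0.052). Point: on the axis, on the dark collar's top, 46 mm above the desk, where the gear's underside rests when home; z up. Above it: flat steel key 30 mm along x, 12 mm along y, 20 mm high; then a round nose 12 mm across, 36 mm long, tip tapered to 4 mm, ending 56 mm above the point. The shaft does not turn.
- gear: Yellow gear, 36 mm high, 0.15 kg; origin: underside centre, z up. Rim 67 mm across, 14 mm high; above it a hub 52 mm (x) by 32 mm (y): grip its long flats. Through slot 36 (x) by 18 mm (y) passes the key within 10 degrees, either way round. Starts perched on the key, 20 mm above the seat, the nose in its slot, 40 to 80 degrees anticlockwise (from above) of the key. Home, the nose stands out 20 mm.
- blue_ring: Blue plastic retaining ring lying flat on the desk: 44 mm outer diameter, wide bore 24 mm right through, 18 mm high, 0.06 kg. Origin: centre of the underside, z up (the same either way round). It goes over the nose and rests on the hub top. Grip it across its outside, from above.
- red_ring: Red ring of the same outer size (44 mm, 18 mm high) with a narrow 8 mm bore, too small for the nose. It stays where it is. Origin: centre of the underside. It and the blue ring may change places.
There are look-alikes about, which are no part of the job. Of the things that look like the gear, the largest one is meant.

How it is judged:
On the way:
1. the gear has dropped fully home over the key, the blue ring not yet over the shaft (z of gear in the frame of drive_seat below 0.004 m and horizontal distance between gear and drive_seat below 0.008 m and angle between the x axis of gear and the x axis of drive_seat, either way round below 0.3 rad and horizontal distance between blue_ring and drive_seat above 0.05 m), for 0.2 s.
At the end, for the whole second after the job is handed in: The gear is home on the collar (within 4 mm of the seat, 8 mm of the axis, slot along the key, level within 6 degrees); the blue ring is over the nose (within 12 mm of the axis), flat on the hub top (within 4 mm, level within 7 degrees), and both are at rest (z of gear in the frame of drive_seat below 0.004 m and horizontal distance between gear and drive_seat below 0.008 m and angle between the x axis of gear and the x axis of drive_seat, either way round below 0.3 rad and angle between gear's own z axis and vertical below 0.1 rad and horizontal distance between blue_ring and drive_seat below 0.012 m and linear speed of each of blue_ring, gear below 0.02 m/s and ((z of blue_ring in the frame of drive_seat between 0.032 and 0.04 m and angle between blue_ring's own z axis and vertical below 0.12 rad) or (z of blue_ring in the frame of drive_seat between 0.05 and 0.058 m and angle between blue_ring's own z axis and vertical above 3.02 rad))); the robot touches nothing.
It fails at once if the gear is lifted off the shaft (its underside more than 45 mm above the seat) (z of gear in the frame of drive_seat above 0.045 m).
It fails at once if the red ring is moved more than 30 mm (distance of red_ring from where it was at the start of the episode above 0.03 m).
It also fails if it takes over 48 s, if anything falls off the work surface, if the arm or the gripper's body presses on something with over 40 N, if the wrist force passes 120 N, or if a joint passes its speed limit or range.

## Robot

A 7-joint arm with a two-finger parallel gripper is mounted at the origin on a cart in front of the work surface, level with it; the furniture and walls round the work are solid. World frame = base frame: x ahead of the robot, y to its left, z up, the work surface at z = 0. Lengths are in m, angles in rad, forces in N, time in s.
With the tool pointing down it reaches from about 0.4 to 0.85 m from the base axis. Payload 4.4 kg.
Tool frame: the origin (TCP) lies on the centre line of the jaws, within the pads' length; the fingertips stand 22 mm ahead of it and the grasp point (between the pads) lies 3 mm ahead of it; z points along the fingers, y is the line along which they close (so a half turn about z gives the same grasp; the last joint's range is limited). The gripper opens to 94 mm and grips with 3 to 60 N. Pads are 16 mm wide; open, the fingers measure 119 mm over their backs; the gripper's body (75 mm by 177 mm) begins 78 mm behind the grasp point.
Start: joints at [1.159, 0.628, 0.038, 1.517, -0.027, 0.996, -0.02], TCP at [0.22, -0.612, 0.227] pointing down, gripper open.
Joint ranges: [-3.06, 3.06], [-0.37, 2.12], [-1.25, 1.32], [0.18, 2.47], [-1.1, 4.24], [0.23, 1.98], [-2.94, 2.94]. Speed limits (rad/s): [2.57, 2.57, 3.14, 3.14, 3.14, 3.14, 3.14].

## Interface

Orientations are given as [roll, pitch, yaw] about the fixed x, y, z axes, in that order (R = Rz(yaw) Ry(pitch) Rx(roll)).
In Python, from bench import ctrl gives the robot as it stands. The module is installed in compiled form; this text tells all that it offers.
- The arm moves only by the shell command python3 -m inch 'ROWS' [FORCE]. ROWS is JSON, a list of rows, each an object with "xyz": the shift along the tool's x, y, z in units of 25 mm (1.0 is 25 mm), a list of three; "turn": the turn about the tool's z in units of 5 degrees (1.0 is 5 degrees); "gripper": the finger opening in mm, from 0 to 94. A call has 1 to 5 rows; each row shifts and turns the commanded pose from where the row before left it, along the tool's axes as they then stand; what a row does not reach is not made up. A row lasts 1/10 s, in which the tool goes at most 50 mm and 8.59 degrees, less where a joint would pass 70% of its speed; a pose out of reach is approached as far as the arm can. A call is refused whole if a number of a shift passes 1 or a number of a turn 1, either way. A call with a gripper value outside its range is refused whole. The fingers move at their own pace and stop on an object; FORCE is the grip in N (left out, the last holds). Time passes only in rows, so rows that do not move let the fingers close. It gives the time, the measured TCP pose, the force, the opening and the grip force at its end, in the units of the state.
- ctrl.get_obs(): the state, without advancing time (a new reading comes with each control period).
- ctrl.read_camera(name): name is "side" or "top"; returns a dict with "pixels" (480x640x3 uint8, red, green, blue), "fov_y" (degrees; the focal length in pixels is half the picture's height over the tangent of half this angle, whatever the lens; pixels are square), "cx", "cy" (the principal point, pixels), "extrinsics" (4x4, takes a point from camera to world coordinates). Camera axes: x right, y up, looking along -z (the intrinsics and any distortion apply to the point x, -y, -z); pixel columns grow to the right and rows downward; lengths in m; the calibration is good to about 2 mm. A picture is of the moment at which its call begins. There is no depth.
- ctrl.finish_job(): hands the job in; it is judged then, once.
The state is a dict: "time": time; "joint_pos": joint angles; "qd": joint speeds; "joint_efforts": joint torques, N m; "eef_pos": TCP position; "orientation": TCP orientation; "wrist_force": force on the tool from outside, world axes, zero at the start; "torque": the same for the moment, N m; "finger_gap": finger opening in m; "grasp_force": force on a finger pad.
Only numpy, scipy, OpenCV 4.12 (cv2) and the standard library are available. Lean on these libraries where they do the work, as an engineer would, in place of code of your own. Each camera call takes 0.05 s, during which the arm holds its last target. There are 200 camera calls.

## Working session

There is one attempt and no reset: what is moved stays moved. The work goes in short steps, Python scripts to look and compute and a shell command to move; the robot and the scene stay as the last step left them, time stands still between calls to the robot, and variables do not carry over. Pictures are saved under pics/ and viewed, at most 10 in all, crops included, and the job is handed in when it is done.

```bash
mkdir -p pics
cat > h.py <<'E'
import numpy as np, cv2
from bench import ctrl
def cam(n,save=None):
    c=ctrl.read_camera(n)
    if save: cv2.imwrite('pics/'+save,c['pixels'][:,:,::-1])
    return c
def fpx(c): return 240/np.tan(np.radians(c['fov_y'])/2)
def ray(c,u,v,z):
    f=fpx(c);E=np.array(c['extrinsics'])
    d=E[:3,:3]@np.array([(u-c['cx'])/f,-(v-c['cy'])/f,-1]);o=E[:3,3]
    return o+d*(z-o[2])/d[2]
def proj(c,p):
    f=fpx(c);E=np.array(c['extrinsics'])
    q=E[:3,:3].T@(np.array(p)-E[:3,3])
    return c['cx']+f*q[0]/-q[2], c['cy']-f*q[1]/-q[2]
E
python3 - <<'E'
from h import *
for n in('top','side'):
    c=cam(n,n+'0.png');print({k:(np.round(v,4).tolist() if k!='pixels' else 0) for k,v in c.items()})
o=ctrl.get_obs();print(o)
E
```

```text
{'pixels': 0, 'fov_y': 46.4571, 'cx': 327.1495, 'cy': 241.3876, 'extrinsics': [[0.0262, 0.9803, -0.1956, 0.3531], [-0.9996, 0.0277, 0.0049, -0.0036], [0.0102, 0.1954, 0.9807, 0.914], [0.0, 0.0, 0.0, 1.0]]}
{'pixels': 0, 'fov_y': 54.3315, 'cx': 311.2429, 'cy': 240.8701, 'extrinsics': [[-0.8387, 0.3158, -0.4437, 0.1207], [-0.5446, -0.4827, 0.6859, 0.5748], [0.0024, 0.8169, 0.5768, 0.5715], [0.0, 0.0, 0.0, 1.0]]}
{'time': 0.1, 'joint_pos': array([ 1.15920555,  0.62925955,  0.03845528,  1.51825493, -0.02703758,
        0.99632066, -0.02002223]), 'qd': array([-0.00067608, -0.00182111,  0.00051967, -0.00184857,  0.00052024,
       -0.00038709, -0.00115706]), 'joint_efforts': array([ 1.66116377e-03, -5.50790656e+01,  1.14710033e+00, -1.87119555e+01,
       -5.21812029e-02,  1.92097330e-02,  5.81222230e-05]), 'eef_pos': array([ 0.22015259, -0.61097887,  0.22664659]), 'orientation': array([-3.13986793e+00, -7.66284638e-06,  3.45739869e-01]), 'wrist_force': array([-0.36338032,  0.1643455 ,  0.31556406]), 'torque': array([-0.01093231, -0.00839695, -0.00695183]), 'grasp_force': 0.0, 'finger_gap': 0.09414420604775867}
```

View pics/top0.png

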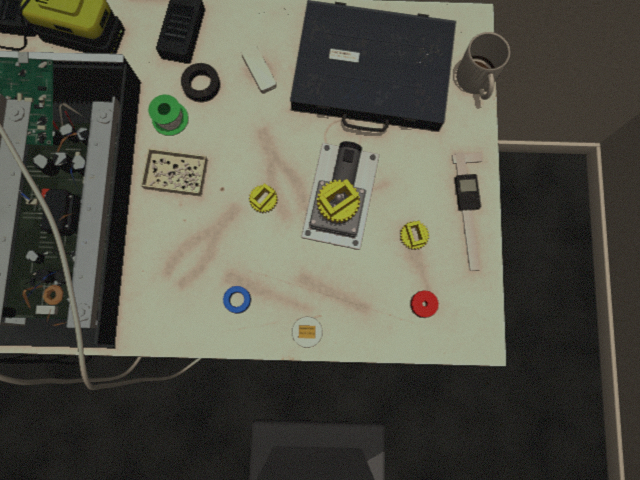

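View pics/side0.png

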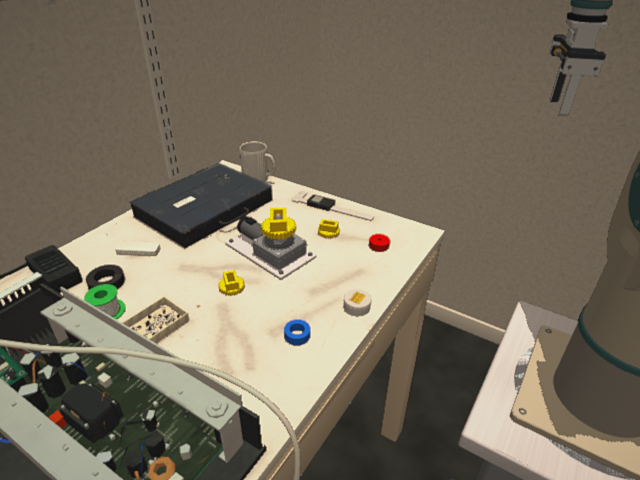

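Gear candidates (top view): large yellow on the motor (339,200), and smaller ones at (263,199) and (414,235). I choose the one on the motor. Ring candidates: blue (237,299), red (424,304), plus black and white discs at (200,82) and (307,332). I choose blue.

Run:
```python
import cv2,numpy as np
t=cv2.imread('pics/top0.png');s=cv2.imread('pics/side0.png')
a=cv2.resize(t[130:255,295:395],(400,500),interpolation=cv2.INTER_CUBIC)
b=cv2.resize(s[195:285,225:297],(400,500),interpolation=cv2.INTER_CUBIC)
cv2.imwrite('pics/crop0.png',np.hstack([a,b]))
from h import *
for n,uv in(('top',(237,299)),('side',(297,332))): 
    c=cam(n);im=c['pixels'].astype(int)
    m=((im[...,2]>120)&(im[...,0]<90)&(im[...,1]<140)).astype(np.uint8)
    k,l,st,ce=cv2.connectedComponentsWithStats(m)
    i=[j for j in range(1,k) if st[j][4]>60];print(n,[(st[j].tolist(),ce[j].round(1).tolist()) for j in i])
    m=((im[...,0]>120)&(im[...,1]<60)&(im[...,2]<60)).astype(np.uint8)
    k,l,st,ce=cv2.connectedComponentsWithStats(m)
    i=[j for j in range(1,k) if st[j][4]>60];print('red',[(st[j].tolist(),ce[j].round(1).tolist()) for j in i])
```

```text
top [([223, 286, 27, 27, 347], [236.0, 298.8])]
red [([412, 291, 26, 26, 498], [424.5, 303.5])]
side [([284, 320, 26, 19, 267], [296.7, 329.2])]
red [([370, 235, 20, 11, 176], [379.2, 240.0]), ([49, 410, 14, 13, 102], [55.7, 416.2])]
```

View pics/crop0.png

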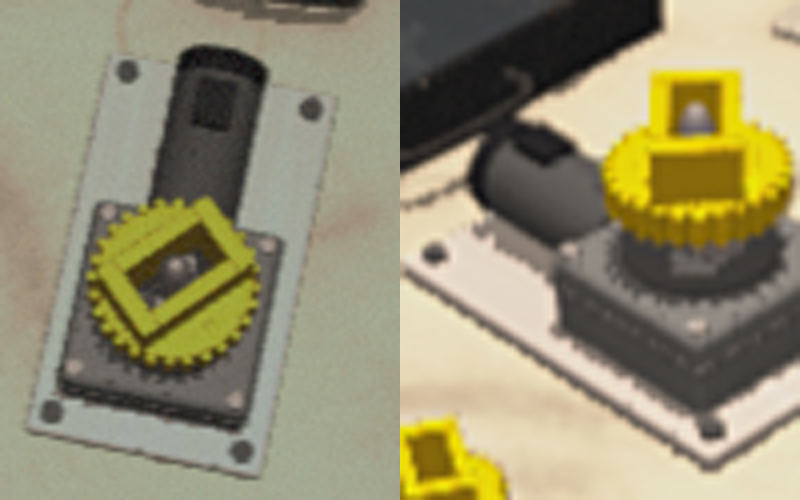

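Run:
```python
from h import *
c=cam('top');s=cam('side')
P=lambda x,y,z:ray(c,295+x/4-.4,130+y/4-.4,z)
S=lambda x,y,z:ray(s,225+(x-400)*.18-.4,195+y*.18-.4,z)
q=[P(*k,.102) for k in((100,268),(207,198),(258,268),(150,335))]
print('hub',np.mean(q,0),[np.linalg.norm(q[i]-q[(i+1)%4]) for i in range(4)])
a=lambda v:np.degrees(np.arctan2(v[1],v[0]))
print('yaw',a(q[1]-q[0]),a(q[2]-q[3]),a(q[1]-q[2])-0,a(q[0]-q[3]))
print('tip',P(181,260,.100),S(697,106,.100))
b=[P(*k,.005) for k in((110,55),(337,98),(258,478),(27,430))]
print('plate yaw',a(b[0]-b[3]),a(b[1]-b[2]),a(b[0]-b[1])-90, [np.linalg.norm(b[i]-b[(i+1)%4]) for i in range(4)])
print('blue',ray(c,236.3,299.2,.010),ray(s,296.8,332,.010))
print('red',ray(c,424.5,303.5,.010),ray(s,379.5,242,.010))
print('rim',P(176,281,.08),S(697,182,.08))
```

```text
hub [ 0.58462034 -0.02415397  0.102     ] [np.float64(0.0489601341942065), np.float64(0.03336752837341892), np.float64(0.048342264458090214), np.float64(0.03198927200812168)]
yaw -54.200171373794525 -55.84780927906564 36.256994281594494 37.41936275150839
tip [ 0.58796475 -0.0249536   0.1       ] [ 0.58511516 -0.02650664  0.1       ]
plate yaw -10.220995513152971 -10.666449300273534 -9.592170558282774 [np.float64(0.0990685987386267), np.float64(0.16930678117265943), np.float64(0.09774657035655758), np.float64(0.16800547884490125)]
blue [0.43419397 0.13583488 0.01      ] [0.43198464 0.13617327 0.01      ]
red [ 0.43551902 -0.16804059  0.01      ] [ 0.43183254 -0.16698043  0.01      ]
rim [ 0.58527593 -0.02373113  0.08      ] [ 0.5757099  -0.01241058  0.08      ]
```

Run:
```python
from h import *
s=cam('side');im=s['pixels'][225:270,245:310,::-1].copy()
a=cv2.resize(im,(780,540),interpolation=cv2.INTER_CUBIC)
a=cv2.convertScaleAbs(a,alpha=2.0,beta=10)
for yaw,col in((-10,(0,0,255)),(80,(0,255,0))):
  t=np.radians(yaw);R=np.array([[np.cos(t),-np.sin(t)],[np.sin(t),np.cos(t)]])
  for z in(.046,.066):
    pts=[proj(s,[*(np.array([.586,-.025])+R@np.array(k)),z]) for k in((.015,.006),(-.015,.006),(-.015,-.006),(.015,-.006))]
    pts=np.array([((u-245+.5)*12,(v-225+.5)*12) for u,v in pts],np.int32)
    cv2.polylines(a,[pts],True,col,1)
cv2.imwrite('pics/key.png',a)
```

```text
(no output)
```

View pics/key.png

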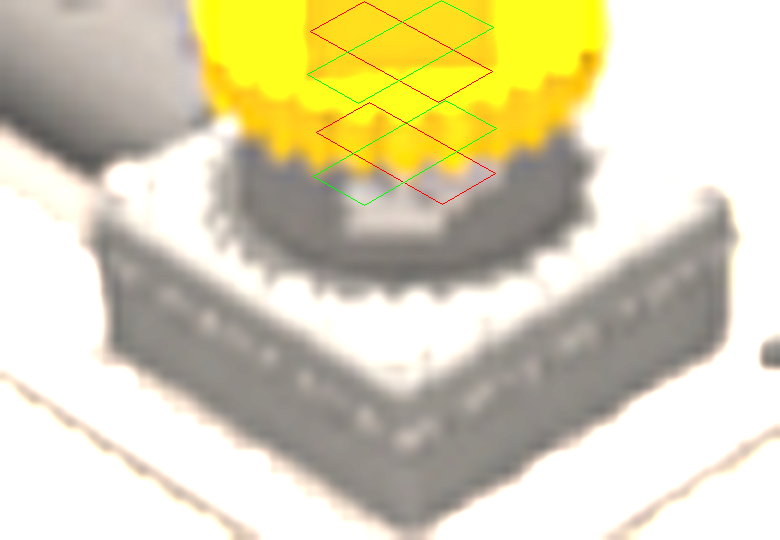

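Run:
```python
from h import *
c=[cam('top')['pixels'][...,::-1].astype(float) for _ in range(6)];c=np.mean(c,0)
s=[cam('side')['pixels'][...,::-1].astype(float) for _ in range(6)];s=np.mean(s,0)
f=lambda im,g:cv2.resize(np.clip(255*(im/255)**g,0,255).astype(np.uint8),(400,400),interpolation=cv2.INTER_CUBIC)
cv2.imwrite('pics/key2.png',np.hstack([f(c[180:220,320:360],.6),f(s[228:258,262:292],1)]))
```

```text
(no output)
```

View pics/key2.png

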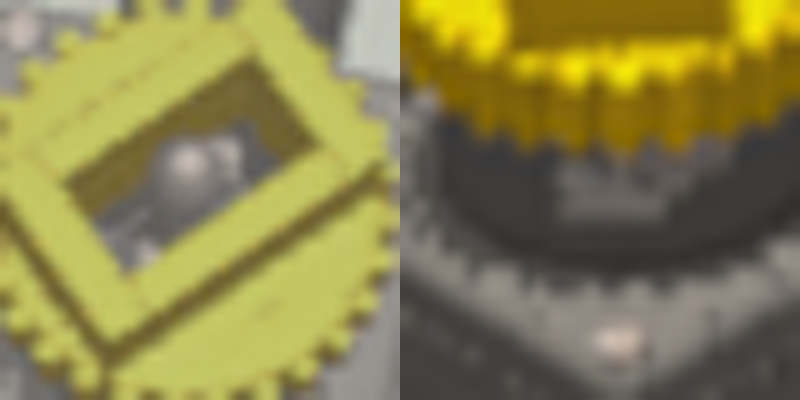

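The patches under the rim fit a key along the motor (yaw about -10°). The gear's slot is at about -55°, so I'll settle the direction by feel. Moving over now.

```bash
R='x'; python3 -m inch '[{"xyz":[0.5,-0.4,0],"turn":0,"gripper":70},{"xyz":[1,-0.78,0],"turn":0,"gripper":70},{"xyz":[1,-0.78,0],"turn":0,"gripper":70},{"xyz":[1,-0.78,0],"turn":0,"gripper":70},{"xyz":[1,-0.78,0],"turn":0,"gripper":70}]' 
python3 -m inch '[{"xyz":[1,-0.78,0],"turn":0,"gripper":70},{"xyz":[1,-0.78,0],"turn":0,"gripper":70},{"xyz":[1,-0.78,0],"turn":0,"gripper":70},{"xyz":[1,-0.78,0],"turn":0,"gripper":70},{"xyz":[1,-0.78,0],"turn":0,"gripper":70}]'
```

```text
time: 1.45
eef_pos: [0.2976, -0.4882, 0.2276]
orientation: [-3.141, -0.001, 0.347]
wrist_force: [0.4, -0.6, 0.1]
finger_gap: 0.07
grasp_force: 0.0
time: 1.95
eef_pos: [0.3817, -0.354, 0.2277]
orientation: [-3.141, -0.001, 0.347]
wrist_force: [1.0, -0.7, 0.2]
finger_gap: 0.0699
grasp_force: 0.0
```

```bash
python3 -m inch '[{"xyz":[1,-0.78,0],"turn":0,"gripper":70},{"xyz":[1,-0.78,0],"turn":0,"gripper":70},{"xyz":[1,-0.78,0],"turn":0,"gripper":70},{"xyz":[1,-0.78,0],"turn":0,"gripper":70},{"xyz":[1,-0.78,0],"turn":0,"gripper":70}]' >/dev/null
python3 -m inch '[{"xyz":[1,-0.78,0],"turn":0,"gripper":70},{"xyz":[1,-0.78,0],"turn":0,"gripper":70},{"xyz":[1,-0.78,0],"turn":0,"gripper":70},{"xyz":[1,-0.78,0],"turn":0,"gripper":70},{"xyz":[1,-0.78,0],"turn":-1,"gripper":70}]'
python3 -m inch '[{"xyz":[0,0,0],"turn":-1,"gripper":70},{"xyz":[0,0,0],"turn":-1,"gripper":70},{"xyz":[0,0,0],"turn":-1,"gripper":70},{"xyz":[0,0,0],"turn":-1,"gripper":70},{"xyz":[0,0,0],"turn":-1,"gripper":70}]'
```

```text
time: 2.95
eef_pos: [0.55, -0.0858, 0.2277]
orientation: [-3.141, -0.0, 0.436]
wrist_force: [0.8, -0.1, -0.2]
finger_gap: 0.0699
grasp_force: 0.0
time: 3.45
eef_pos: [0.5494, -0.087, 0.2276]
orientation: [-3.141, -0.0, 0.874]
wrist_force: [-0.4, -0.3, 0.3]
finger_gap: 0.07
grasp_force: 0.0
```

```bash
T='1'; python3 -m inch '[{"xyz":[0,0,0],"turn":-1,"gripper":70},{"xyz":[0,0,0],"turn":-1,"gripper":70},{"xyz":[0,0,0],"turn":-1,"gripper":70},{"xyz":[0,0,0],"turn":-1,"gripper":70},{"xyz":[0,0,0],"turn":-1,"gripper":70}]' >/dev/null
python3 -m inch '[{"xyz":[0,0,0],"turn":-1,"gripper":70},{"xyz":[0,0,0],"turn":-1,"gripper":70},{"xyz":[0,0,0],"turn":-1,"gripper":70},{"xyz":[0,0,0],"turn":-1,"gripper":70},{"xyz":[0,0,0],"turn":-1,"gripper":70}]' >/dev/null
python3 -m inch '[{"xyz":[0,0,0],"turn":-1,"gripper":70},{"xyz":[0,0,0],"turn":-1,"gripper":70},{"xyz":[0,0,0],"turn":-1,"gripper":70},{"xyz":[0,0,0],"turn":-1,"gripper":70},{"xyz":[0,0,0],"turn":-1,"gripper":70}]' >/dev/null
python3 -m inch '[{"xyz":[0.4,0.8,0.8],"turn":0,"gripper":70},{"xyz":[0.4,0.9,0.8],"turn":0,"gripper":70},{"xyz":[0.4,0.9,0.8],"turn":0,"gripper":70},{"xyz":[0,0,0],"turn":0,"gripper":70},{"xyz":[0,0,0],"turn":0,"gripper":70}]'
```

```text
time: 5.45
eef_pos: [0.5855, -0.0256, 0.1673]
orientation: [-3.14, -0.001, 2.18]
wrist_force: [-0.8, 0.0, 0.1]
finger_gap: 0.07
grasp_force: 0.0
```

```bash
python3 -m inch '[{"xyz":[0,0,0.8],"turn":0,"gripper":70},{"xyz":[0,0,0.8],"turn":0,"gripper":70},{"xyz":[0,0,0.6],"turn":0,"gripper":70},{"xyz":[0,0,0.28],"turn":0,"gripper":60},{"xyz":[0,0,0],"turn":0,"gripper":45}]' 25
python3 -m inch '[{"xyz":[0,0,0],"turn":0,"gripper":36},{"xyz":[0,0,0],"turn":0,"gripper":28},{"xyz":[0,0,0],"turn":0,"gripper":28},{"xyz":[0,0,0],"turn":0,"gripper":28}]' 25
python3 -c "
from h import *
a=cam('top','g.png')['pixels'][130:255,295:395,::-1];b=cam('side')['pixels'][195:285,225:297,::-1]
f=lambda i:cv2.resize(i,(400,500),interpolation=cv2.INTER_CUBIC)
cv2.imwrite('pics/grip.png',np.hstack([f(a),f(b)]))"
```

```text
time: 5.95
eef_pos: [0.5857, -0.0275, 0.1055]
orientation: [-3.141, 0.0, 2.177]
wrist_force: [-0.5, -0.2, 0.5]
finger_gap: 0.0573
grasp_force: 0.0
time: 6.35
eef_pos: [0.5868, -0.0266, 0.1062]
orientation: [3.14, 0.001, 2.178]
wrist_force: [-0.1, 0.1, 3.4]
finger_gap: 0.0315
grasp_force: 24.9
```

View pics/grip.png

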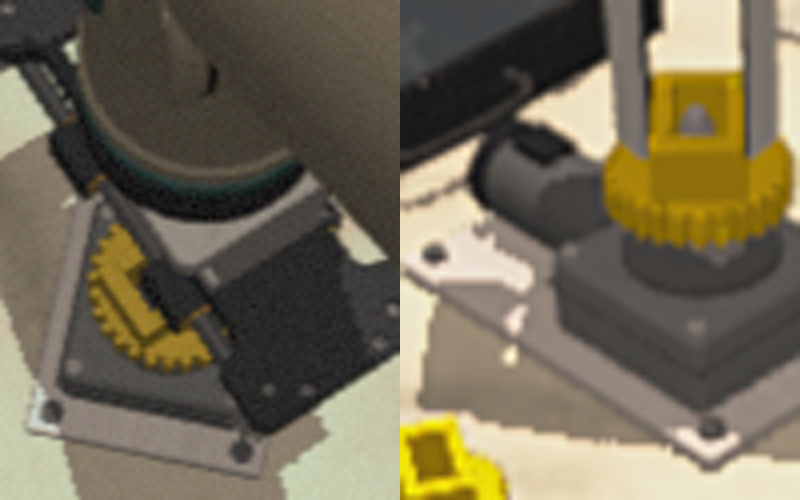

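The grip holds (gap 31.5 mm). The key corner under the gear, at crop (715,262), matches the projected -10° key. That makes the nearest fit about 45° anticlockwise, so I press and turn.

```bash
python3 -m inch '[{"xyz":[0,0,0.1],"turn":0,"gripper":28},{"xyz":[0,0,0],"turn":-0.5,"gripper":28},{"xyz":[0,0,0],"turn":-1,"gripper":28}]' 35
```

```text
time: 6.75
eef_pos: [0.588, -0.0263, 0.1059]
orientation: [3.139, 0.003, 2.311]
wrist_force: [-1.6, -0.9, 17.4]
finger_gap: 0.0318
grasp_force: 34.9
```

```bash
python3 -m inch '[{"xyz":[0,0,0],"turn":-1,"gripper":28},{"xyz":[0,0,0],"turn":-1,"gripper":28},{"xyz":[0,0,0],"turn":-1,"gripper":28},{"xyz":[0,0,0],"turn":-1,"gripper":28}]'
python3 -m inch '[{"xyz":[0,0,0],"turn":-1,"gripper":28},{"xyz":[0,0,0],"turn":-1,"gripper":28},{"xyz":[0,0,0],"turn":-0.5,"gripper":28}]'
```

```text
time: 7.15
eef_pos: [0.5888, -0.024, 0.1055]
orientation: [3.136, 0.004, 2.662]
wrist_force: [0.1, 4.5, 12.3]
finger_gap: 0.0318
grasp_force: 34.9
time: 7.45
eef_pos: [0.5863, -0.026, 0.1032]
orientation: [3.141, 0.0, 2.88]
wrist_force: [0.1, 0.0, -2.2]
finger_gap: 0.0317
grasp_force: 34.9
```

```bash
python3 -m inch '[{"xyz":[0,0,0.15],"turn":-0.5,"gripper":28},{"xyz":[0,0,0.25],"turn":-0.5,"gripper":28},{"xyz":[0,0,0.2],"turn":0,"gripper":28},{"xyz":[0,0,0.1],"turn":0,"gripper":28},{"xyz":[0,0,0],"turn":0,"gripper":28}]'
```

```text
time: 7.95
eef_pos: [0.586, -0.0262, 0.0862]
orientation: [-3.141, -0.0, 2.964]
wrist_force: [-2.3, 1.3, 8.1]
finger_gap: 0.0318
grasp_force: 35.0
```

```bash
python3 -m inch '[{"xyz":[0,0,0],"turn":0,"gripper":45},{"xyz":[0,0,0],"turn":0,"gripper":65},{"xyz":[0,0,-0.6],"turn":0,"gripper":65},{"xyz":[0,0,-1],"turn":0,"gripper":65},{"xyz":[0,0,-1],"turn":0,"gripper":65}]'
python3 -m inch '[{"xyz":[0.9,0.66,-0.5],"turn":0,"gripper":65},{"xyz":[0.9,0.66,0],"turn":0,"gripper":65},{"xyz":[0.9,0.66,0],"turn":0,"gripper":65},{"xyz":[0.9,0.66,0],"turn":0,"gripper":65},{"xyz":[0.9,0.66,0],"turn":0,"gripper":65}]'
python3 -m inch '[{"xyz":[0.9,0.66,0],"turn":0,"gripper":65},{"xyz":[0.9,0.66,0],"turn":0,"gripper":65},{"xyz":[0.87,0.67,0],"turn":0,"gripper":65},{"xyz":[0,0,0],"turn":0,"gripper":65}]'
python3 -c "
from h import *
c=cam('top');s=cam('side')
a=c['pixels'][130:255,295:395,::-1];b=s['pixels'][195:285,225:297,::-1]
d=c['pixels'][240:360,180:300,::-1]
f=lambda i,w,h:cv2.resize(i,(w,h),interpolation=cv2.INTER_CUBIC)
cv2.imwrite('pics/home.png',np.hstack([f(a,400,500),f(b,400,500)]))"
```

```text
time: 8.45
eef_pos: [0.5862, -0.0265, 0.1517]
orientation: [3.141, -0.001, 2.964]
wrist_force: [0.6, 0.1, 0.4]
finger_gap: 0.0646
grasp_force: 0.0
time: 8.95
eef_pos: [0.4897, 0.0752, 0.1639]
orientation: [3.141, 0.001, 2.963]
wrist_force: [-0.2, 0.4, -0.5]
finger_gap: 0.065
grasp_force: 0.0
time: 9.35
eef_pos: [0.4313, 0.1382, 0.1642]
orientation: [3.14, 0.0, 2.97]
wrist_force: [-0.5, 0.5, 0.4]
finger_gap: 0.0649
grasp_force: 0.0
```

View pics/home.png

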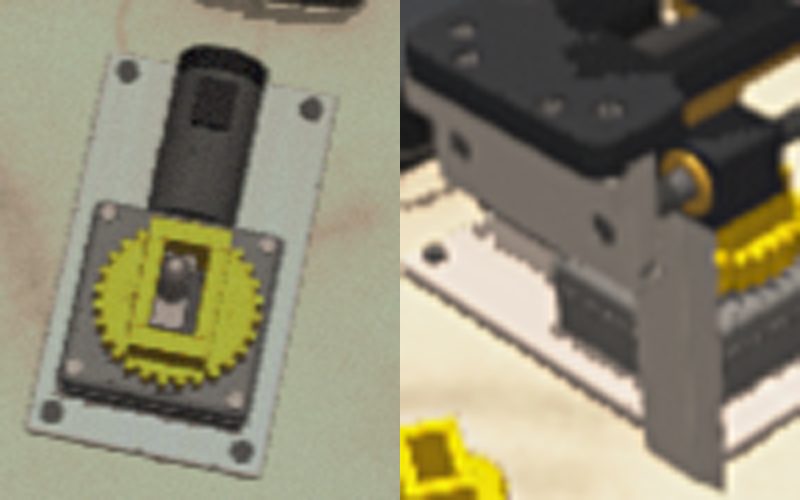

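The gear is home: the hub is aligned with the motor and the key shows in the slot, with the nose tip at crop (182,262). Next I pick up the blue ring.

```bash
python3 -m inch '[{"xyz":[-0.08,-0.08,1],"turn":0,"gripper":65},{"xyz":[0,0,1],"turn":0,"gripper":65},{"xyz":[0,0,1],"turn":0,"gripper":65},{"xyz":[0,0,1],"turn":0,"gripper":65},{"xyz":[0,0,0.8],"turn":0,"gripper":65}]'
python3 -m inch '[{"xyz":[0,0,0.7],"turn":0,"gripper":65},{"xyz":[0,0,0],"turn":0,"gripper":55},{"xyz":[0,0,0],"turn":0,"gripper":48},{"xyz":[0,0,0],"turn":0,"gripper":40},{"xyz":[0,0,0],"turn":0,"gripper":40}]' 15
python3 -m inch '[{"xyz":[0,0,0],"turn":0,"gripper":40},{"xyz":[0,0,-1],"turn":0,"gripper":40},{"xyz":[0,0,-1],"turn":0,"gripper":40},{"xyz":[0,0,0],"turn":0,"gripper":40},{"xyz":[0,0,0],"turn":0,"gripper":40}]' 15
python3 -c "
from h import *
c=cam('top');s=cam('side')
d=c['pixels'][230:360,170:300,::-1];b=s['pixels'][240:360,240:360,::-1]
f=lambda i,w,h:cv2.resize(i,(w,h),interpolation=cv2.INTER_CUBIC)
cv2.imwrite('pics/ring.png',np.hstack([f(d,400,400),f(b,400,400)]))
im=s['pixels'].astype(int);m=((im[...,2]>80)&(im[...,0]<70)&(im[...,1]<110)&(im[...,2]>im[...,1]*1.4)).astype(np.uint8)
k,l,st,ce=cv2.connectedComponentsWithStats(m);print([(st[j].tolist(),ce[j].round(1)) for j in range(1,k) if st[j][4]>40])
o=ctrl.get_obs();e=o['eef_pos'];print(e,proj(s,e-[0,0,.016]))
"
```

```text
time: 9.95
eef_pos: [0.436, 0.1316, 0.0418]
orientation: [-3.141, 0.0, 2.961]
wrist_force: [0.8, -0.4, 0.3]
finger_gap: 0.0653
grasp_force: 0.0
time: 10.45
eef_pos: [0.4356, 0.1329, 0.0263]
orientation: [3.141, 0.001, 2.963]
wrist_force: [-0.0, 0.7, -0.2]
finger_gap: 0.0432
grasp_force: 15.8
time: 10.95
eef_pos: [0.4353, 0.1327, 0.0758]
orientation: [3.141, 0.001, 2.963]
wrist_force: [0.2, 0.3, -1.0]
finger_gap: 0.0432
grasp_force: 15.8
[([291, 298, 21, 25, 415], array([300.4, 309.8]))]
[0.43452965 0.13249879 0.0749622 ] (np.float64(296.3088517481578), np.float64(308.0650236656603))
```

View pics/ring.png

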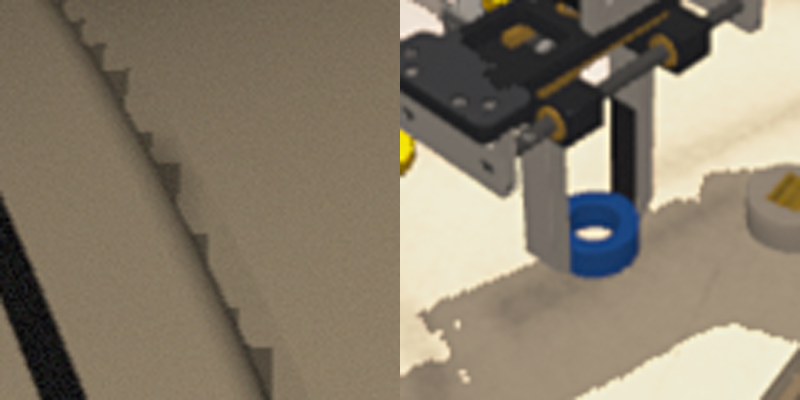

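Run:
```python
from h import *
s=cam('side');o=ctrl.get_obs();e=o['eef_pos'];y=o['orientation'][2];print(e,y)
R=np.array([[np.cos(y),np.sin(y)],[np.sin(y),-np.cos(y)]])  # rows: tool x,y
for uv in((298.6,305.9),(299,308)):
  p=ray(s,*uv,e[2]-.008);print(p,R@(p-e)[:2]*1000)
print('tip px side',proj(s,[.586,-.026,.1]), 'obs orig', (225+(697-400)*.18,195+106*.18))
d=np.array([.5862,-.026])-e[:2];print(R@d/.025)
```

```text
[0.43437443 0.13259665 0.07478811] 2.963726134313
[0.42950083 0.13327592 0.06678811] [ 4.91688951 -0.19372889]
[0.42631759 0.13684477 0.06678811] [8.68134499 2.75559832]
tip px side (np.float64(277.52699887071213), np.float64(213.66306977361788)) obs orig (278.46, 214.07999999999998)
[-7.09963247 -5.16928054]
```

```bash
python3 -m inch '[{"xyz":[0,0,-1],"turn":0,"gripper":40},{"xyz":[0,0,-1],"turn":0,"gripper":40},{"xyz":[-0.5,-0.35,-1],"turn":0,"gripper":40},{"xyz":[-0.9,-0.65,-0.5],"turn":0,"gripper":40},{"xyz":[-0.9,-0.65,0],"turn":0,"gripper":40}]' 15 >/dev/null
python3 -m inch '[{"xyz":[-0.9,-0.65,0],"turn":0,"gripper":40},{"xyz":[-0.9,-0.65,0],"turn":0,"gripper":40},{"xyz":[-0.9,-0.65,0],"turn":0,"gripper":40},{"xyz":[-0.9,-0.65,0],"turn":0,"gripper":40},{"xyz":[-0.9,-0.65,0],"turn":0,"gripper":40}]' 15 >/dev/null
python3 -m inch '[{"xyz":[-0.44,-0.27,0],"turn":0,"gripper":40},{"xyz":[0,0,0],"turn":0,"gripper":40},{"xyz":[0,0,0],"turn":0,"gripper":40}]' 15
python3 - <<'E'
from h import *
o=ctrl.get_obs();e=o['eef_pos'];y=o['orientation'][2]
R=np.array([[np.cos(y),np.sin(y)],[np.sin(y),-np.cos(y)]])
print((R@(np.array([.5862,-.026])-e[:2])-[.0035,0])/.025)
E
```

```text
time: 12.4
eef_pos: [0.589, -0.0249, 0.1624]
orientation: [3.141, -0.002, 2.965]
wrist_force: [0.1, -0.6, -0.0]
finger_gap: 0.0433
grasp_force: 15.8
[-0.03683107 -0.06358605]
```

```bash
python3 -m inch '[{"xyz":[-0.03,-0.06,0.5],"turn":0,"gripper":40},{"xyz":[0,0,0.5],"turn":0,"gripper":40},{"xyz":[0,0,0.4],"turn":0,"gripper":40},{"xyz":[0,0,0],"turn":0,"gripper":40}]' 15
python3 -m inch '[{"xyz":[0,0,0.2],"turn":0,"gripper":40},{"xyz":[0,0,0.2],"turn":0,"gripper":40},{"xyz":[0,0,0.16],"turn":0,"gripper":40},{"xyz":[0,0,0],"turn":0,"gripper":40}]' 15
python3 -c "
from h import *
b=cam('side')['pixels'][180:280,220:340,::-1]
cv2.imwrite('pics/place.png',cv2.resize(b,(720,600),interpolation=cv2.INTER_CUBIC))"
```

```text
time: 12.8
eef_pos: [0.589, -0.0278, 0.1259]
orientation: [-3.141, -0.004, 2.965]
wrist_force: [-0.5, -0.1, -1.3]
finger_gap: 0.0431
grasp_force: 15.8
time: 13.2
eef_pos: [0.5903, -0.028, 0.1135]
orientation: [-3.141, -0.001, 2.964]
wrist_force: [0.1, -0.3, -0.7]
finger_gap: 0.043
grasp_force: 15.8
```

View pics/place.png

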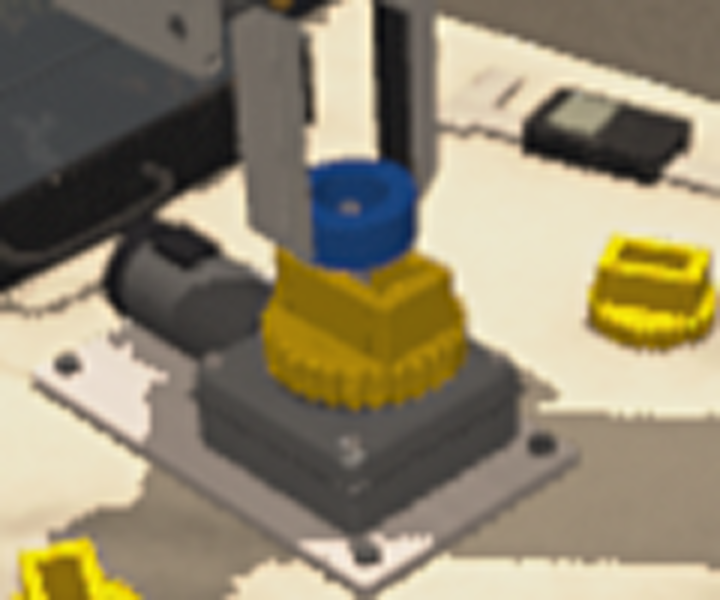

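The nose tip shows inside the bore at (350,207), with no contact force. I lower onto the hub and release.

```bash
python3 -m inch '[{"xyz":[0,0,0.12],"turn":0,"gripper":40},{"xyz":[0,0,0.12],"turn":0,"gripper":40},{"xyz":[0,0,0.04],"turn":0,"gripper":40},{"xyz":[0,0,0],"turn":0,"gripper":40}]' 15
python3 -m inch '[{"xyz":[0,0,0],"turn":0,"gripper":48},{"xyz":[0,0,0],"turn":0,"gripper":60},{"xyz":[0,0,0],"turn":0,"gripper":66},{"xyz":[0,0,-0.5],"turn":0,"gripper":66},{"xyz":[0,0,-1],"turn":0,"gripper":66}]'
python3 -m inch '[{"xyz":[0,0,-1],"turn":0,"gripper":66},{"xyz":[0,0,-1],"turn":0,"gripper":66},{"xyz":[-1,0,-1],"turn":0,"gripper":66},{"xyz":[0,1,0],"turn":0,"gripper":66},{"xyz":[0,0,0],"turn":0,"gripper":66}]'
python3 -c "
from h import *
b=cam('side')['pixels'][180:280,220:340,::-1]
cv2.imwrite('pics/end.png',cv2.resize(b,(720,600),interpolation=cv2.INTER_CUBIC))"
```

```text
time: 13.65
eef_pos: [0.5909, -0.0279, 0.1081]
orientation: [-3.141, 0.001, 2.964]
wrist_force: [-1.4, -0.2, 8.1]
finger_gap: 0.0429
grasp_force: 15.6
time: 14.15
eef_pos: [0.5893, -0.028, 0.1438]
orientation: [-3.141, -0.004, 2.964]
wrist_force: [0.3, -0.2, 0.2]
finger_gap: 0.0659
grasp_force: 0.0
time: 14.65
eef_pos: [0.6206, -0.0037, 0.2214]
orientation: [3.138, 0.002, 2.968]
wrist_force: [-0.5, -0.1, -0.5]
finger_gap: 0.0657
grasp_force: 0.0
```

View pics/end.png

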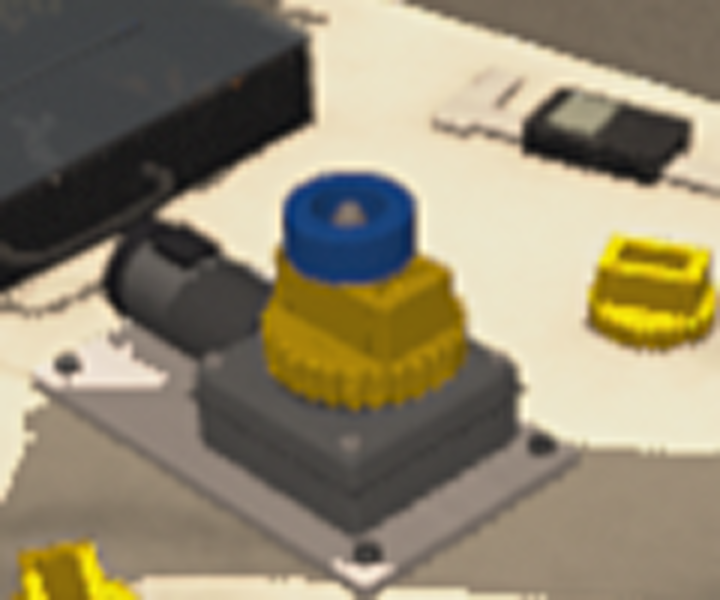

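The ring lies flat on the hub, with the nose centred in the bore at (348,210), and the gripper is clear.

```bash
python3 -c "
from bench import ctrl
print(ctrl.finish_job())"
```

```text
the job is handed in; nothing more can be done
None
```

The gear is fully home over the key and the blue ring lies flat on its hub with the nose through the bore; the red ring was not touched, and I handed the job in at about 15 s of the 48 s (the call returned no verdict).

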